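Show the test slide's label to the inspection camera

ROBOT

A 6-joint arm with a two-finger parallel gripper is mounted at the origin on a cart in front of the work surface, level with it; the furniture and walls round the work are solid. World frame = base frame: x ahead of the robot, y to its left, z up, the work surface at z = 0. Lengths are in m, angles in rad, forces in N, time in s.
With the tool pointing down it reaches from about 0.35 to 0.975 m from the base axis. Payload 4.9 kg.
Tool frame: the origin (TCP) lies where the fingers leave the gripper's body, on its centre line; the fingertips stand 73 mm ahead of it and the grasp point (between the pads) lies 54 mm ahead of it (ctrl.tcp_to_tips is the distance from the TCP to the fingertips, in m); z points along the fingers, y is the direction in which the jaws open and shut (so a half turn about z gives the same grasp; the last joint's range is limited). The gripper opens to 85 mm and grips with 20 to 120 N. Pads are 22 mm wide; open, the fingers measure 114 mm over their backs; the gripper's body (76 mm by 85 mm) begins 54 mm behind the grasp point. The pads swing forward as they close: fully open they stand 13 mm farther back than shut.
Start: joints at [1.055, 0.053, 1.613, -0, 1.476, -0.119], TCP at [0.242, 0.576, 0.304] pointing down, gripper open.
Joint ranges: [-3.01, 3.01], [-1.01, 2.22], [0.06, 2.58], [-1.02, 4.17], [0.09, 2.62], [-3.14, 3.14]. Speed limits (rad/s): [2.57, 2.57, 3.14, 3.14, 3.14, 3.14].

INTERFACE

Orientations are given as [roll, pitch, yaw] about the fixed x, y, z axes, in that order (R = Rz(yaw) Ry(pitch) Rx(roll)).
In Python, from station import ctrl gives the robot as it stands. The module is installed in compiled form; this text tells all that it offers.
- The arm moves only by the tool send_rows, never from a script. Its argument "steps" is text: rows parted by semicolons, each of 7 numbers parted by spaces: the shift along the tool's x, y, z as a fraction of full scale, then the turn, a rotation vector about the tool's x, y, z as a fraction of full scale, then the finger opening in mm, from 0 to 85.4. In form: tx ty tz ax ay az claw; .... A call has 1 to 12 rows; each row shifts and turns the commanded pose from where the row before left it, along the tool's axes as they then stand; what a row does not reach is not made up. Full scale, the value 1, is 150 mm for a shift and 2 pi rad for a turn. A row lasts 1/8 s, in which the tool goes at most 62.5 mm and 10.7 degrees, less where a joint would pass 70% of its speed; a pose out of reach is approached as far as the arm can. A call with a number of a shift or a turn outside -1 to 1 is refused whole. A call with a gripper value outside its range is refused whole. The fingers move at their own pace and stop on an object; the grip force is fixed at half the most. Time passes only in rows, so rows that do not move let the fingers close. It gives the time, the measured TCP pose, the force and the opening at its end, in the units of the state.
- ctrl.sense(): the state, without advancing time (a new reading comes with each control period).
- ctrl.grab_frame(name): name is "scene" or "top" or "wrist"; returns the picture (400x640x3 uint8, red, green, blue); there is no depth.
- ctrl.get_calibration(name): a dict with "fov_y" (degrees; the focal length in pixels is half the picture's height over the tangent of half this angle, whatever the lens; pixels are square), "cx", "cy" (the principal point, pixels), "k1" (the pictures are not rectified: a ray, as slopes to the right and down, at radius r is drawn at 1 + k1 r^2 times it, then the intrinsics apply), "R" (3x3) and "t" (3): a world point X has camera coordinates R X + t. Camera axes: x right, y down, z forward; pixel columns grow to the right and rows downward; lengths in m; the calibration is good to about 2 mm. A picture is of the moment at which its call begins: read the wrist's pose just before it. get_calibration takes no time and is no camera call; for the wrist camera it gives the pose at the moment of the call.
- ctrl.close_job(): hands the job in, once; it reports no verdict.
The state is a dict: "time_s": time; "q": joint angles; "joint_vel": joint speeds; "tau": joint torques, N m; "position": TCP position; "orientation": TCP orientation; "ft_force": force on the tool from outside, world axes, zero at the start; "ft_torque": the same for the moment, N m; "grip_width": finger opening in m.
Only numpy, scipy, OpenCV 4.12 (cv2) and the standard library are available. Lean on these libraries where they do the work, as an engineer would, in place of code of your own. Each camera call takes 0.05 s, during which the arm holds its last target.

TASK

Open the clear hinged dust cover all the way until it rests on its stop, and let go of it. Take the brass test slide out of its slot by its clear half (the end without the corner notch) and hold its label at the camera's focus, about 11 cm straight in front of the lens: the label face turned up into the lens, the long edges level, and the frosted, notched end pointing to the right as seen from the robot's side. Finish while still holding it there, still, with the cover left open and the wax pot and glue bottle undisturbed.

Things in the scene. Friction and masses are not known exactly. Their poses are not given: they have to be found in the camera images.
- base: Fixed dark wooden display base, 128 (x) x 150 (y) x 20 mm, origin at the centre of its underside on the mat; x points to the hinge side, away from the robot, z up.
- cover (a joint): Clear dust cover, a box 124 x 146 x 60 mm high without bottom, 3 mm walls, 0.12 kg; 0 = closed, 1.75 rad = fully open on its stop, leaning back past upright. The front edge swings up and away from the robot. Little friction: let go below about 1.1 rad it falls shut, beyond that it falls open.
- cover_hinge (a point): Point on the hinge line, at the back of the base (64 mm in +x of the base's centre, 21 mm above the mat); the hinge line runs along the base's y.
- cover_handle (a point): Centre of the handle, an aluminium bar 40 mm long, 13 mm thick, parallel to the hinge, 28 mm out from the cover's front wall on a central 8 mm stem; closed it is 67 mm above the mat, 154 mm in front of and 46 mm above the hinge. Pinched by its two end faces (fingers closing along it) it turns between the fingers as the cover swings.
- puck: Fixed wooden holder on the base, under the cover: a disc of 64 mm diameter, 4 mm high, with two cheeks that form a slot 8 mm wide, 50 mm long, 14 mm deep. Origin at the centre of its underside (20 mm above the mat); slot along its x; its top is 18 mm above its origin. It may face any way.
- slide: Brass plate 96 (x) x 6 (y) x 46 mm (z), 0.06 kg, on edge in the puck's slot, lower 14 mm in it, top edge 70 mm above the mat. Origin: middle of the lower edge; x to the frosted end, y out of the label face, z up. Square 9 mm notch in the frosted end's upper corner. Seen with label towards you and notch on top, the notch is on the left. Clear half: x below 0.
- label (a point): Centre of the whitish paper label, 28 x 30 mm, on the slide's +y face at the frosted end, at 30, 3, 20 mm in the slide's frame.
- clear_end (a point): Middle of the slide's clear end (no notch), at -48, 0, 23 mm in the slide's frame.
- camera: Fixed inspection camera: foot 90 x 110 mm, post 18 mm thick, 290 mm tall, grey head about 60 mm long leaning out to the robot, looking to the camera frame's -x and 45 degrees down (a label square to it faces +x and up, 45 degrees from vertical). Origin under the post on the mat; x away from the robot, y to its left, z up.
- focus (a point): The camera's focus, a point in the air on its optical axis, 140 mm in front of the post (-x) and 165 mm above the mat, about 110 mm from the lens.
- wax_pot: Small round lidded pot, 48 mm wide, 39 mm tall, standing loose; leave it alone. Origin at the centre of its underside.
- glue_bottle: Slim white bottle, 30 mm wide, 98 mm tall, standing loose; leave it alone. Origin at the centre of its underside.

How it is judged:
On the way, in this order (a step that is already met when the one before it is completed fails the run):
1. the cover rests open on its stop, let go, the slide still in its slot (value of joint cover above 1.68 rad and contact force between each of the arm, the fingers and base below 0.3 N and distance of slide from where it was at the start of the episode below 0.012 m), for 0.2 s.
2. the slide is lifted clear of the holder, gripped on its clear half (height (world z) of slide above 0.05 m and contact force between the fingers and slide above 1 N and x of the grasp point in the frame of slide below 0.005 m), for 0.2 s.
At the end, for the whole second after the job is handed in: Cover open; slide still, held by its clear half, touching no camera, label centre within 40 mm of the focus, label face up into the lens (normal 25 to 65 deg from vertical), long edges across the view within 20 deg, notched end to the robot's right (distance between label and focus below 0.04 m and angle between slide's own y axis and vertical between 0.43 and 1.13 rad and angle between slide's own z axis and vertical below 1.2 rad and angle between the x axis of slide and the y axis of camera, either way round below 0.35 rad and y of clear_end in the frame of camera above 0.025 m and contact force between the fingers and slide above 1 N and x of the grasp point in the frame of slide below 0.005 m and contact force between slide and camera below 0.1 N and linear speed of slide below 0.03 m/s and height (world z) of slide above 0.08 m and value of joint cover above 1.6 rad); the arm keeps its last pose, push and grip.
It fails at once if the wax pot or the glue bottle is shifted (distance of any of wax_pot, glue_bottle from where it was at the start of the episode above 0.03 m).
It also fails if it takes over 54 s, if anything falls off the work surface, if the arm or the gripper's body presses on something with over 40 N, if the wrist force passes 120 N, or if a joint passes its speed limit or range.

## Working session

There is one attempt and no reset: what is moved stays moved. The work goes in short steps, Python scripts to look and compute and a tool call to move; the robot and the scene stay as the last step left them, time stands still between calls to the robot, and variables do not carry over. Pictures are saved under pics/ and viewed, and the job is handed in when it is done.

Besides the shell and the picture viewer there is one more tool, called after ">>>" in YAML: its name, and indented under it one key for each argument. send_rows: Moves the arm, as the interface text tells. Its arguments: {"type":"object","properties":{"steps":{"type":"string"}},"required":["steps"]}

```bash
mkdir -p pics; ls
python3 - <<'E'
from station import ctrl
import cv2
for n in ("scene","top","wrist"):
    c=ctrl.get_calibration(n); print(n,{k:(v.round(3).tolist() if hasattr(v,'round') and hasattr(v,'tolist') else v) for k,v in c.items()})
    cv2.imwrite(f"pics/{n}0.png",ctrl.grab_frame(n)[:,:,::-1])
print(ctrl.sense())
E
```

```text
pics
scene {'fov_y': 55.44489326202104, 'cx': 328.6327084006199, 'cy': 205.10656969221853, 'k1': -0.04290893485360255, 'R': [[0.884, -0.467, 0.001], [-0.256, -0.486, -0.836], [0.391, 0.739, -0.549]], 't': [-0.461, 0.326, 0.621]}
top {'fov_y': 45.30067485011596, 'cx': 322.44091651436656, 'cy': 197.77936403706366, 'k1': -0.05644506991129951, 'R': [[0.021, -0.999, 0.025], [-0.987, -0.025, -0.158], [0.159, -0.021, -0.987]], 't': [0.101, 0.595, 1.094]}
wrist {'fov_y': 66.19146427068844, 'cx': 324.3799964647094, 'cy': 196.7442256251398, 'k1': -0.03709572931471243, 'R': [[0.386, 0.923, -0.002], [0.888, -0.371, 0.271], [0.249, -0.106, -0.963]], 't': [-0.625, -0.036, 0.379]}
{'time_s': 0.15, 'q': array([ 1.05499070e+00,  5.32558978e-02,  1.61395847e+00, -6.15309712e-06,
        1.47598156e+00, -1.19003299e-01]), 'joint_vel': array([ 0.00237921, -0.00178549, -0.00361555, -0.00069902, -0.00014689,
        0.00109578]), 'tau': array([-4.92240360e-05, -3.94243634e+01, -3.70721447e+01, -1.11724064e-04,
        4.66509053e-03, -1.21062200e-05]), 'position': array([0.24136966, 0.57612432, 0.30292593]), 'orientation': array([-3.14000000e+00, -1.84262808e-04,  2.74479077e+00]), 'ft_force': array([-0.24198764,  0.34747597, -0.11714979]), 'ft_torque': array([ 0.0054961 , -0.01646374, -0.02187414]), 'grip_width': 0.08538258408209141}
```

View pics/scene0.png

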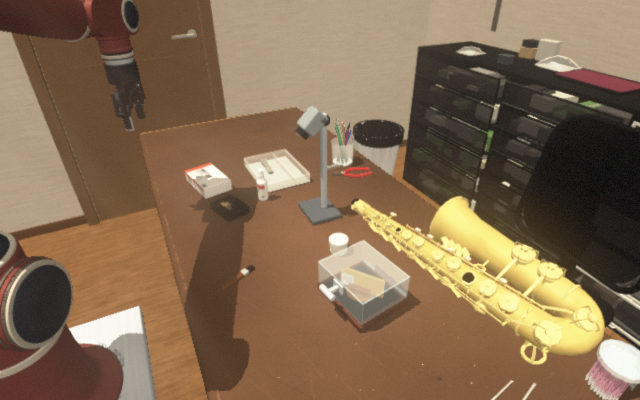

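View pics/top0.png

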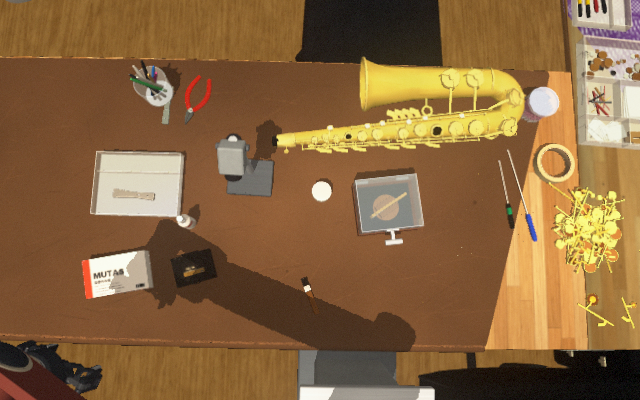

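View pics/wrist0.png

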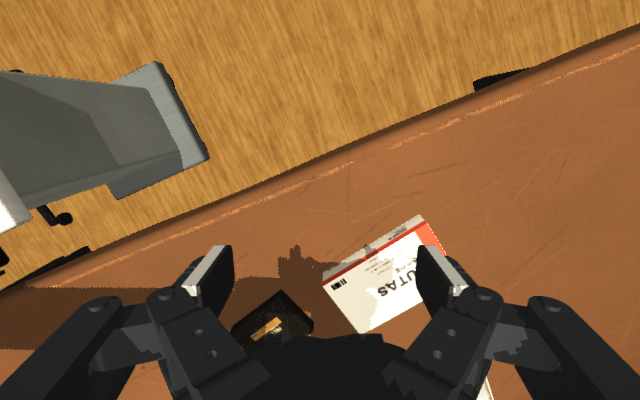

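Run:
```python
import cv2
t=cv2.imread("pics/top0.png"); s=cv2.imread("pics/scene0.png")
cv2.imwrite("pics/topc.png",cv2.resize(t[160:260,340:440],None,fx=6,fy=6,interpolation=cv2.INTER_CUBIC))
cv2.imwrite("pics/scenec.png",cv2.resize(s[220:330,300:430],None,fx=5,fy=5,interpolation=cv2.INTER_CUBIC))
cv2.imwrite("pics/topc2.png",cv2.resize(t[120:240,160:340],None,fx=4.4,fy=4.4,interpolation=cv2.INTER_CUBIC))
```

```text
(no output)
```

View pics/topc.png

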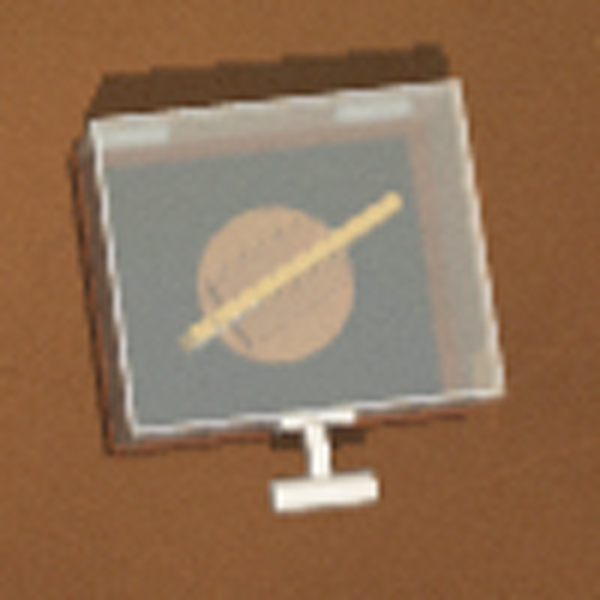

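View pics/scenec.png

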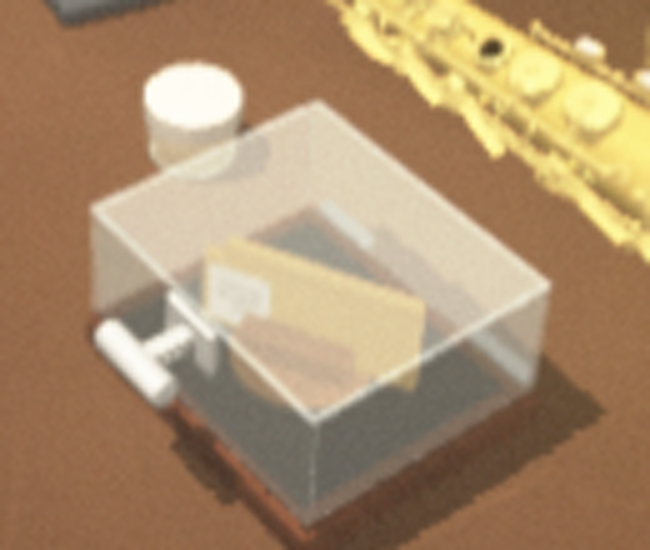

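View pics/topc2.png

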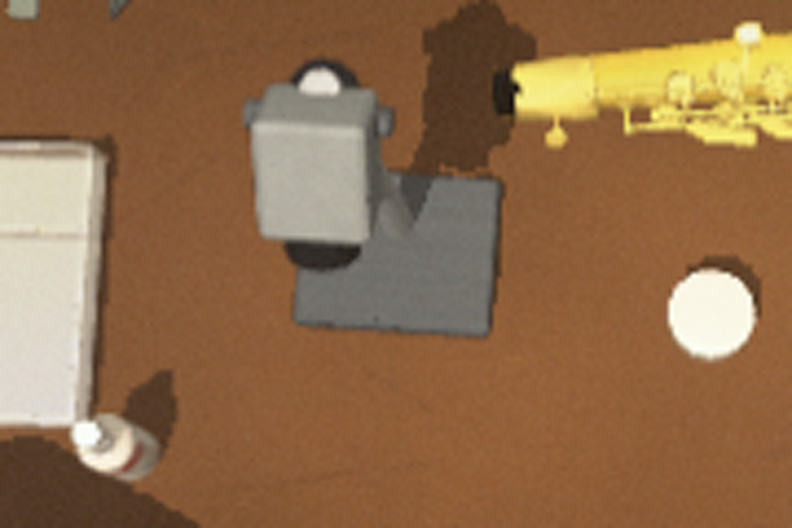

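```bash
cat > h.py <<'E'
import numpy as np, cv2
from station import ctrl
from scipy.spatial.transform import Rotation as Ro
def K(c):
    f=200/np.tan(np.radians(c['fov_y'])/2); return f
def proj(c,X):
    X=np.atleast_2d(X); p=X@np.array(c['R']).T+np.array(c['t']); s=p[:,:2]/p[:,2:]
    r2=(s**2).sum(1,keepdims=True); return s*(1+c['k1']*r2)*K(c)+[c['cx'],c['cy']]
def ray(c,uv):
    d=(np.array(uv,float)-[c['cx'],c['cy']])/K(c); s=d.copy()
    for _ in range(20): s=d/(1+c['k1']*(s@s))
    R=np.array(c['R']); o=-R.T@np.array(c['t']); v=R.T@np.r_[s,1]; return o,v/np.linalg.norm(v)
def onz(c,uv,z):
    o,v=ray(c,uv); return o+v*(z-o[2])/v[2]
def tri(c1,a,c2,b):
    o,u=ray(c1,a);p,v=ray(c2,b)
    s=np.linalg.lstsq(np.c_[u,-v],p-o,rcond=None)[0]; A=o+s[0]*u;B=p+s[1]*v
    return (A+B)/2,np.linalg.norm(A-B)
def crop(u,v,f,x0,y0): return [(u+.5)/f-.5+x0,(v+.5)/f-.5+y0]
E
python3 - <<'E'
from h import *
np.set_printoptions(precision=4,suppress=True)
T=ctrl.get_calibration('top');S=ctrl.get_calibration('scene')
for c in (T,S): print('cam',ray(c,[320,200])[0])
C=[onz(T,crop(u,v,6,340,160),.081) for u,v in [(92,122),(458,82),(503,393),(132,437)]]
print(np.array(C)); 
for i in range(4): print(np.linalg.norm(C[i]-C[(i+1)%4]))
print('handle',onz(T,crop(325,491,6,340,160),.0735))
e=[onz(T,crop(u,v,6,340,160),z) for u,v,z in [(187,342,.061),(400,199,.07)]]
print('slide',e,np.linalg.norm(e[0]-e[1]))
print('puck',onz(T,crop(276,285,6,340,160),.024))
for p in [(498,180),(490,335),(296,322)]: print('foot',onz(T,crop(*p,4.4,160,120),.01))
print('wax',onz(T,crop(711,313,4.4,160,120),.039)); print('glue base?',onz(T,crop(140,465,4.4,160,120),.0),onz(T,crop(88,433,4.4,160,120),.098))
E
python3 - <<'E'
import cv2
s=cv2.imread("pics/scene0.png")
cv2.imwrite("pics/scenec2.png",cv2.resize(s[90:240,240:370],None,fx=4,fy=4,interpolation=cv2.INTER_CUBIC))
E
```

```text
cam [0.4108 0.1394 1.1716]
cam [ 0.2484 -0.5153  0.6138]
[[ 0.6304  0.0413  0.081 ]
 [ 0.6501 -0.1017  0.081 ]
 [ 0.5287 -0.118   0.081 ]
 [ 0.5086  0.0247  0.081 ]]
0.14441370898546438
0.12255685581429779
0.14413676477320372
0.1229444215209841
handle [ 0.4902 -0.0505  0.0735]
slide [array([0.548 , 0.0014, 0.061 ]), array([ 0.6051, -0.0808,  0.07  ])] 0.1005678661329086
puck [ 0.5766 -0.0392  0.024 ]
foot [0.6884 0.2396 0.01  ]
foot [0.5997 0.2406 0.01  ]
foot [0.6043 0.349  0.01  ]
wax [0.6102 0.1183 0.039 ]
glue base? [0.5231 0.4334 0.    ] [0.5294 0.4364 0.098 ]
```

View pics/scenec2.png

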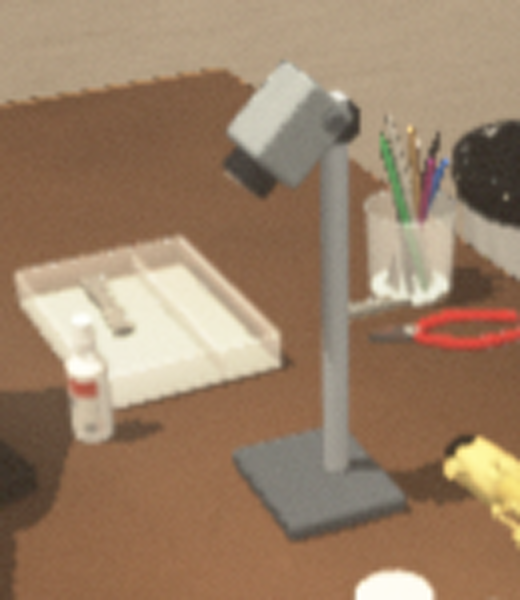

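Run:
```python
from h import *
np.set_printoptions(precision=4,suppress=True)
T=ctrl.get_calibration('top');S=ctrl.get_calibration('scene')
print('post base scene',onz(S,crop(336,466,4,240,90),.01),'top',onz(T,crop(408,230,4.4,160,120),.01))
for p in [(234,460),(293,537),(408,505)]: print('foot scene',onz(S,crop(*p,4,240,90),.01))
print('glue base scene',onz(S,crop(92,438,4,240,90),.0))
# lens front: scene (250,178), top (325,262)
print('lens',tri(S,crop(250,185,4,240,90),T,crop(323,258,4.4,160,120)))
# head top-front edge centre etc
print('cover corners scene');
for p in [(92,208),(318,102),(549,287),(316,418)]: print(onz(S,crop(*p,5,300,220),.081))
print('handle ends scene',onz(S,crop(105,335,5,300,220),.067),onz(S,crop(165,392,5,300,220),.067))
print('slide top clear end',onz(S,crop(422,298,5,300,220),.07))
print('glue prof',onz(S,crop(80,320,4,240,90),.098))
```

```text
post base scene [0.6632 0.2991 0.01  ] top [0.6582 0.2889 0.01  ]
foot scene [0.6015 0.3406 0.01  ]
foot scene [0.598  0.2357 0.01  ]
foot scene [0.6849 0.2323 0.01  ]
glue base scene [0.525  0.4324 0.    ]
lens (array([0.5991, 0.2957, 0.2397]), np.float64(0.0075089715664343965))
cover corners scene
[0.5087 0.0237 0.081 ]
[0.6298 0.0397 0.081 ]
[ 0.6482 -0.1032  0.081 ]
[ 0.53   -0.1176  0.081 ]
handle ends scene [ 0.4867 -0.0315  0.067 ] [ 0.4934 -0.069   0.067 ]
slide top clear end [ 0.6073 -0.0756  0.07  ]
glue prof [0.5269 0.4362 0.098 ]
```

```bash
cat >> h.py <<'E'
def plan(P,R,n=None):
    s=ctrl.sense(); R0=Ro.from_euler('xyz',s['orientation']); p=np.array(s['position'])
    d=R0.inv().apply(np.array(P)-p); rv=(R0.inv()*R).as_rotvec()
    print('t',s['time_s'],'p',p.round(4),'rpy',s['orientation'].round(3),'q',s['q'].round(3),'F',s['ft_force'].round(1),'w',round(s['grip_width'],4))
    print('shift frac',(d/.15).round(4),'turn frac',(rv/2/np.pi).round(4), 'mm',(d*1e3).round(1),'deg',np.degrees(rv).round(2))
down=lambda yaw: Ro.from_euler('xyz',[np.pi,0,yaw])
E
python3 - <<'E'
from h import *
print(ctrl.tcp_to_tips)
plan([.490,-.0505,.24],down(.135))
E
```

```text
0.0726
t 0.15 p [0.2414 0.5761 0.3029] rpy [-3.14  -0.     2.745] q [ 1.055  0.053  1.614 -0.     1.476 -0.119] F [-0.2  0.3 -0.1] w 0.0854
shift frac [-3.1433 -3.2117  0.424 ] turn frac [-1.000e-04  3.000e-04  4.154e-01] mm [-471.5 -481.7   63.6] deg [-5.0000e-02  1.2000e-01  1.4953e+02]
```

>>> send_rows:
  steps: "-.262 -.268 .035 0 0 0 85; -.262 -.268 .035 0 0 0 85; -.262 -.268 .035 0 0 0 85; -.262 -.268 .035 0 0 0 85; -.262 -.268 .035 0 0 0 85; -.262 -.268 .035 0 0 0 85; -.262 -.268 .035 0 0 0 85; -.262 -.268 .035 0 0 0 85; -.262 -.268 .035 0 0 0 85; -.262 -.268 .035 0 0 0 85; -.262 -.268 .035 0 0 0 85; -.262 -.268 .035 0 0 0 85"

```text
time_s: 1.65
position: [0.4903, -0.0526, 0.2406]
orientation: [3.141, 0.0, 2.744]
ft_force: [1.1, -0.5, -0.6]
grip_width: 0.0851
```

>>> send_rows:
  steps: "0 0 0 0 0 .029 85; 0 0 0 0 0 .029 85; 0 0 0 0 0 .029 85; 0 0 0 0 0 .029 85; 0 0 0 0 0 .029 85; 0 0 0 0 0 .029 85; 0 0 0 0 0 .029 85; 0 0 0 0 0 .029 85; 0 0 0 0 0 .029 85; 0 0 0 0 0 .029 85; 0 0 0 0 0 .029 85; 0 0 0 0 0 .029 85"

```text
time_s: 3.15
position: [0.4898, -0.0507, 0.2405]
orientation: [-3.141, 0.0, 0.552]
ft_force: [1.4, 0.5, 0.7]
grip_width: 0.0848
```

Run:
```python
from h import *
plan([.490,-.0505,.121],down(.135))
```

```text
t 3.15 p [ 0.4898 -0.0507  0.2405] rpy [-3.141  0.     0.552] q [-0.254 -0.224  1.98   0.     1.386  0.764] F [1.4 0.5 0.7] w 0.0848
shift frac [ 2.000e-03 -1.000e-04  7.968e-01] turn frac [-0.0001  0.0001  0.0664] mm [  0.3  -0.  119.5] deg [-2.00e-02  3.00e-02  2.39e+01]
```

>>> send_rows:
  steps: "0 0 .1 0 0 .023 85; 0 0 .1 0 0 .022 85; 0 0 .1 0 0 .022 85; 0 0 0 0 0 0 85"

```text
time_s: 3.65
position: [0.489, -0.0505, 0.1942]
orientation: [-3.14, 0.003, 0.139]
ft_force: [0.5, 0.5, 0.0]
grip_width: 0.085
```

Run:
```python
from h import *
plan([.490,-.0505,.121],down(.135))
c=ctrl.get_calibration('wrist'); cv2.imwrite('pics/w1.png',ctrl.grab_frame('wrist')[:,:,::-1])
cv2.imwrite('pics/t1.png',ctrl.grab_frame('top')[:,:,::-1])
print(proj(c,[[.4903,-.0506,.0735]]))
```

```text
t 3.65 p [ 0.489  -0.0505  0.1942] rpy [-3.14e+00  3.00e-03  1.39e-01] q [-0.254 -0.176  2.02   0.     1.301  1.178] F [0.5 0.5 0. ] w 0.085
shift frac [0.0081 0.0019 0.4881] turn frac [-0.0002  0.0005  0.0006] mm [ 1.2  0.3 73.2] deg [-0.08  0.19  0.23]
[[326.02734121 217.38007595]]
```

View pics/w1.png

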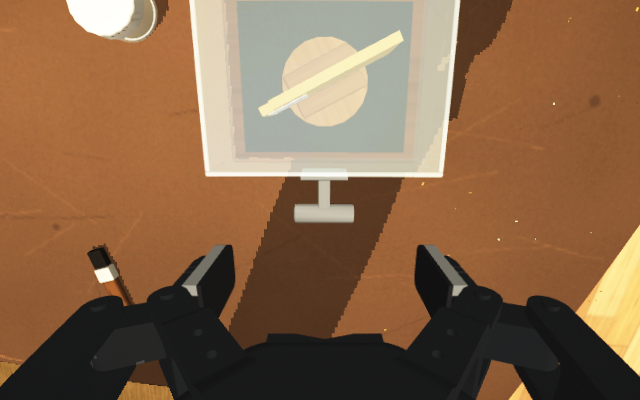

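>>> send_rows:
  steps: ".008 .002 .17 0 0 0 85; 0 0 .17 0 0 0 85; 0 0 .16 0 0 0 85; 0 0 0 0 0 0 85; 0 0 0 0 0 0 60; 0 0 0 0 0 0 30; 0 0 0 0 0 0 30; 0 0 0 0 0 0 30; 0 0 0 0 0 0 30; 0 0 0 0 0 0 30"

```text
time_s: 5.0
position: [0.492, -0.0497, 0.123]
orientation: [-3.138, -0.002, 0.137]
ft_force: [-2.9, 5.6, 8.1]
grip_width: 0.0383
```

Run:
```python
from h import *
plan([.490,-.0505,.119],down(.135))
cv2.imwrite('pics/w2.png',ctrl.grab_frame('wrist')[:,:,::-1])
```

```text
t 5.0 p [ 0.492  -0.0497  0.123 ] rpy [-3.138e+00 -2.000e-03  1.370e-01] q [-0.253 -0.072  2.058  0.004  1.156  1.18 ] F [-2.9  5.6  8.1] w 0.0383
shift frac [-0.0139  0.0033  0.0263] turn frac [-0.0005 -0.0003  0.0003] mm [-2.1  0.5  3.9] deg [-0.18 -0.09  0.11]
```

View pics/w2.png

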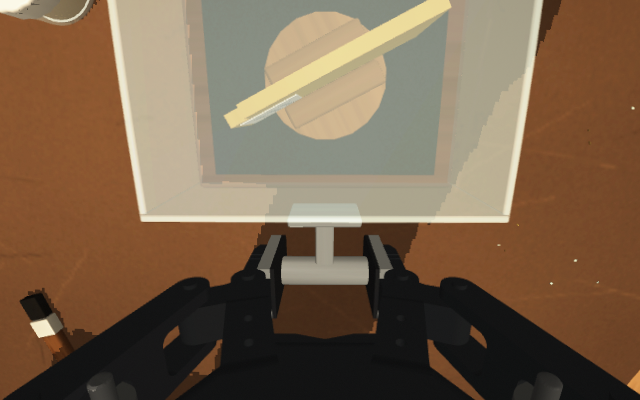

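Run:
```python
import numpy as np
a=np.radians(16.63); n=18; th=np.linspace(0,np.radians(99),n+1)
r=160.7/150
x=r*(np.cos(a)-np.cos(a+th)); z=-r*(np.sin(a+th)-np.sin(a))
for i in range(n): print(round(x[i+1]-x[i],3),round(z[i+1]-z[i],3))
```

```text
0.034 -0.097
0.043 -0.093
0.052 -0.089
0.06 -0.083
0.068 -0.077
0.075 -0.07
0.081 -0.063
0.087 -0.055
0.092 -0.046
0.096 -0.037
0.099 -0.028
0.101 -0.018
0.102 -0.008
0.103 0.002
0.102 0.011
0.101 0.021
0.098 0.031
0.095 0.04
```

>>> send_rows:
  steps: ".034 0 -.097 0 0 0 30; .043 0 -.093 0 0 0 30; .052 0 -.089 0 0 0 30; .06 0 -.083 0 0 0 30; .068 0 -.077 0 0 0 30; .075 0 -.07 0 0 0 30; 0 0 0 0 0 0 30"

```text
time_s: 5.92
position: [0.5411, -0.043, 0.1979]
orientation: [-3.139, 0.0, 0.138]
ft_force: [-0.5, 5.8, -3.9]
grip_width: 0.0382
```

Run:
```python
from h import *
plan([.490,-.0505,.119],down(.135))
cv2.imwrite('pics/s2.png',ctrl.grab_frame('scene')[150:350,200:520,::-1].repeat(2,0).repeat(2,1))
```

```text
t 5.925 p [ 0.5411 -0.043   0.1979] rpy [-3.139  0.     0.138] q [-0.217 -0.053  1.901  0.002  1.294  1.215] F [-0.5  5.8 -3.9] w 0.0382
shift frac [-0.3444  0.0041  0.526 ] turn frac [-0.0004  0.      0.0005] mm [-51.7   0.6  78.9] deg [-0.14  0.01  0.18]
```

View pics/s2.png

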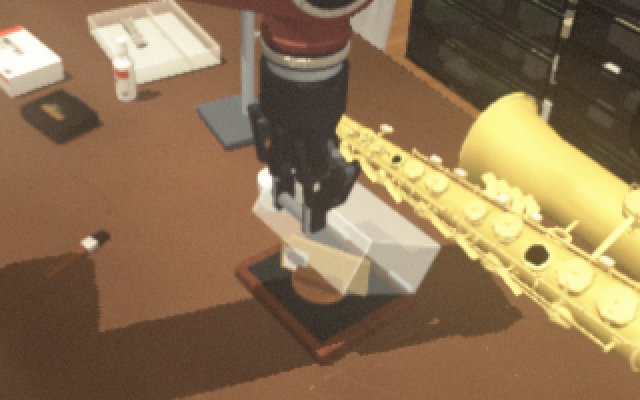

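>>> send_rows:
  steps: ".081 0 -.063 0 0 0 30; .087 0 -.055 0 0 0 30; .092 0 -.046 0 0 0 30; .096 0 -.037 0 0 0 30; .099 0 -.028 0 0 0 30; .101 0 -.018 0 0 0 30; .102 0 -.008 0 0 0 30; .103 0 .002 0 0 0 30; .102 0 .011 0 0 0 30; .101 0 .021 0 0 0 30; .09 0 .028 0 0 0 30; 0 0 0 0 0 0 30"

```text
time_s: 7.48
position: [0.6986, -0.0214, 0.2278]
orientation: [-3.141, -0.002, 0.138]
ft_force: [-0.9, 4.8, 3.1]
grip_width: 0.038
```

Run:
```python
from h import *
plan([.490,-.0505,.119],down(.135))
cv2.imwrite('pics/s3.png',ctrl.grab_frame('scene')[100:350,200:520,::-1].repeat(2,0).repeat(2,1))
```

```text
t 7.475 p [ 0.6986 -0.0214  0.2278] rpy [-3.141e+00 -2.000e-03  1.380e-01] q [-1.370e-01  2.740e-01  1.495e+00  1.000e-03  1.372e+00  1.295e+00] F [-0.9  4.8  3.1] w 0.038
shift frac [-1.4049e+00  1.1000e-03  7.2290e-01] turn frac [-0.0002 -0.0003  0.0005] mm [-2.107e+02  2.000e-01  1.084e+02] deg [-0.06 -0.09  0.19]
```

View pics/s3.png

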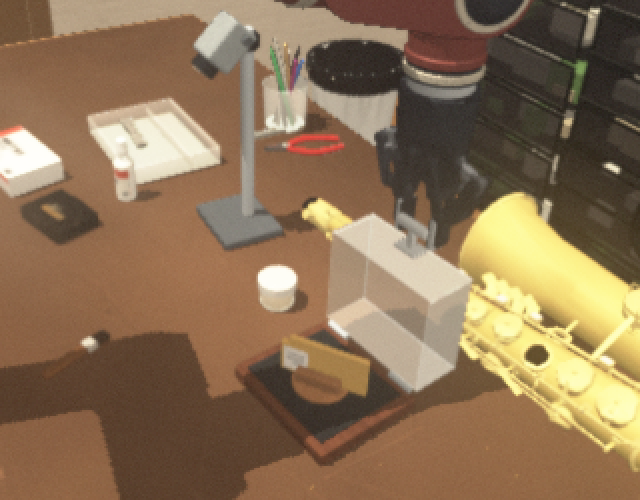

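>>> send_rows:
  steps: ".07 0 .026 0 0 0 30; .04 0 .018 0 0 0 30; 0 0 0 0 0 0 30; 0 0 0 0 0 0 60; 0 0 0 0 0 0 70; 0 0 0 0 0 0 70; 0 0 0 0 0 0 70; 0 0 -.2 0 0 0 70; 0 0 -.3 0 0 0 70; 0 0 -.2 0 0 0 70"

```text
time_s: 8.78
position: [0.714, -0.0204, 0.3273]
orientation: [3.141, -0.003, 0.137]
ft_force: [0.9, -0.3, 0.6]
grip_width: 0.0702
```

Run:
```python
from h import *
plan([.490,-.0505,.119],down(.135))
cv2.imwrite('pics/s4.png',ctrl.grab_frame('scene')[100:350,200:520,::-1].repeat(2,0).repeat(2,1))
```

```text
t 8.775 p [ 0.714  -0.0204  0.3273] rpy [ 3.141e+00 -3.000e-03  1.370e-01] q [-0.133  0.246  1.361 -0.     1.532  1.301] F [ 0.9 -0.3  0.6] w 0.0702
shift frac [-1.51   -0.0066  1.385 ] turn frac [ 0.0001 -0.0004  0.0003] mm [-226.5   -1.   207.8] deg [ 0.05 -0.15  0.12]
```

View pics/s4.png

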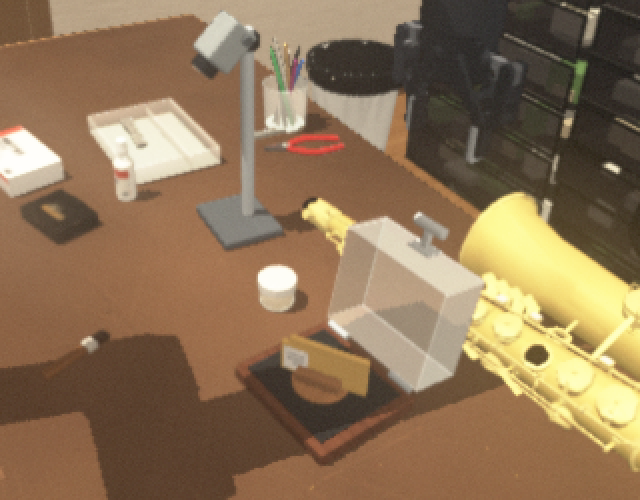

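Run:
```python
from h import *
S=ctrl.get_calibration('scene'); print(proj(S,[[.7145,-.0202,.164]]))
t=ctrl.grab_frame('top'); cv2.imwrite('pics/t4.png',t[:,:,::-1])
cv2.imwrite("pics/t4c.png",cv2.resize(t[160:260,340:440,::-1],None,fx=6,fy=6,interpolation=cv2.INTER_CUBIC))
plan([.57,-.05,.26],down(-.963))
```

```text
[[414.75763332 212.81680047]]
t 8.875 p [ 0.7151 -0.0205  0.3307] rpy [ 3.139 -0.009  0.137] q [-0.133  0.244  1.357 -0.     1.531  1.301] F [0.3 0.8 1.4] w 0.0695
shift frac [-0.9892  0.0614  0.4626] turn frac [-0.0004 -0.0015  0.1751] mm [-148.4    9.2   69.4] deg [-0.14 -0.54 63.03]
```

View pics/t4c.png

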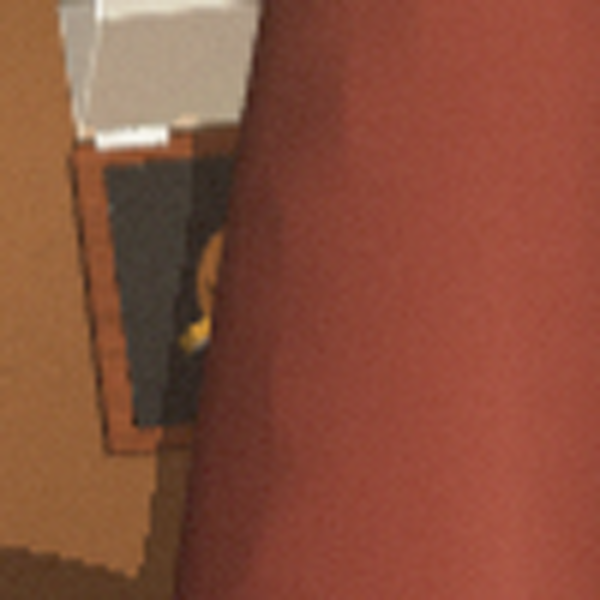

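>>> send_rows:
  steps: "-.33 .02 0 0 0 0 50; -.33 .02 0 0 0 0 50; -.33 .02 .1 0 0 0 50; -.33 0 .2 0 0 0 50; -.03 0 .1 0 0 0 50; 0 0 0 0 0 0 50; 0 0 0 0 0 0 50"

```text
time_s: 9.75
position: [0.5158, -0.057, 0.2661]
orientation: [3.141, -0.002, 0.138]
ft_force: [0.3, -0.4, -0.7]
grip_width: 0.0498
```

Run:
```python
from h import *
plan([.57,-.05,.26],down(-.963))
c=ctrl.get_calibration('wrist'); im=ctrl.grab_frame('wrist')
cv2.imwrite('pics/w5.png',im[:,:,::-1])
np.save('w5.npy',{k:np.array(v) for k,v in c.items()},allow_pickle=True)
```

```text
t 9.75 p [ 0.5158 -0.057   0.2661] rpy [ 3.141e+00 -2.000e-03  1.380e-01] q [-0.254 -0.179  1.898  0.     1.42   1.18 ] F [ 0.3 -0.4 -0.7] w 0.0498
shift frac [0.3642 0.0034 0.0413] turn frac [-1.000e-04 -4.000e-04  1.752e-01] mm [54.6  0.5  6.2] deg [-3.000e-02 -1.500e-01  6.306e+01]
```

View pics/w5.png

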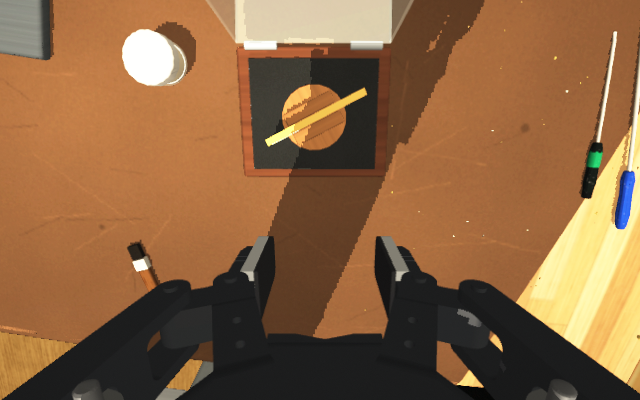

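Run:
```python
import cv2
t=cv2.imread("pics/w5.png")
cv2.imwrite("pics/w5c.png",cv2.resize(t[75:165,250:385],None,fx=6,fy=6,interpolation=cv2.INTER_CUBIC)[:, :800])
```

```text
(no output)
```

View pics/w5c.png

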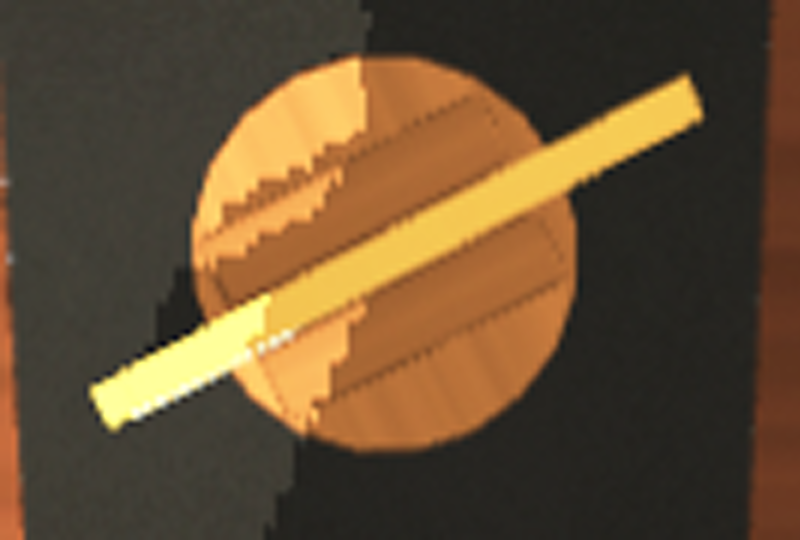

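```bash
cat > m.py <<'E'
from h import *
np.set_printoptions(precision=4,suppress=True)
c=np.load('w5.npy',allow_pickle=True).item()
f=lambda u,v,z=.07: onz(c,crop(u,v,6,250,75),z)
a=f(696,97); b=f(273,312); d=b-a; yaw=np.arctan2(d[1],d[0])
n0=f(128,395,.07)
print(a,b,yaw,np.degrees(yaw),'notch start dist',np.linalg.norm(n0-a))
a1,b1=f(688,75),f(265,293); print('edge yaw',np.arctan2(*(b1-a1)[1::-1]), 'width',np.linalg.norm(f(688,75)-f(704,119)))
print('end frosted',f(103,408,.061),np.linalg.norm(f(103,408,.061)-a))
ux=np.array([np.cos(yaw),np.sin(yaw),0])
o=a+.048*ux; print('origin',o,'puck',f(384,254,.024))
g=a+.018*ux; print('grasp x=-30',g)
E
python3 m.py
```

```text
[ 0.6058 -0.0784  0.07  ] [ 0.5689 -0.0241  0.07  ] 2.167395786203089 124.18263108387589 notch start dist 0.08978314215474896
edge yaw 2.1717177987711924 width 0.006262888204727564
end frosted [0.5511 0.0001 0.061 ] 0.09617991877607984
origin [ 0.5788 -0.0387  0.07  ] puck [ 0.5781 -0.0372  0.024 ]
grasp x=-30 [ 0.5957 -0.0636  0.07  ]
```

Run:
```python
from h import *
plan([.5946,-.062,.2],down(-.972))
```

```text
t 9.8 p [ 0.516  -0.057   0.2663] rpy [ 3.141e+00 -3.000e-03  1.380e-01] q [-0.253 -0.179  1.898  0.     1.42   1.18 ] F [-0.  -0.1  0.8] w 0.0499
shift frac [0.5136 0.1046 0.4437] turn frac [-1.000e-04 -5.000e-04  1.766e-01] mm [77.  15.7 66.6] deg [-3.000e-02 -1.700e-01  6.358e+01]
```

>>> send_rows:
  steps: ".17 .035 0 0 0 0 40; .17 .035 0 0 0 0 40; .173 .034 0 0 0 0 40; 0 0 .05 0 0 .0295 40; 0 0 .05 0 0 .0295 40; 0 0 .05 0 0 .0294 40; 0 0 .05 0 0 .0294 40; 0 0 .05 0 0 .0294 40; 0 0 .05 0 0 .0294 40; 0 0 .14 0 0 0 40; 0 0 0 0 0 0 40"

```text
time_s: 11.18
position: [0.5919, -0.0614, 0.1961]
orientation: [3.139, 0.003, -0.97]
ft_force: [0.1, -0.2, -0.0]
grip_width: 0.0396
```

Run:
```python
from h import *
plan([.5946,-.062,.118],down(-.972))
c=ctrl.get_calibration('wrist');cv2.imwrite('pics/w6.png',ctrl.grab_frame('wrist')[:,:,::-1])
print(proj(c,[[.6058,-.0784,.07],[.5946,-.062,.07]]))
```

```text
t 11.175 p [ 0.5919 -0.0614  0.1961] rpy [ 3.139e+00  3.000e-03 -9.700e-01] q [-0.228  0.074  1.776 -0.     1.295  2.312] F [ 0.1 -0.2 -0. ] w 0.0396
shift frac [ 0.015  -0.0139  0.5206] turn frac [0.0004 0.0005 0.0004] mm [ 2.2 -2.1 78.1] deg [0.16 0.18 0.14]
[[322.83548689 183.34128351]
 [322.78479111 212.03910169]]
```

View pics/w6.png

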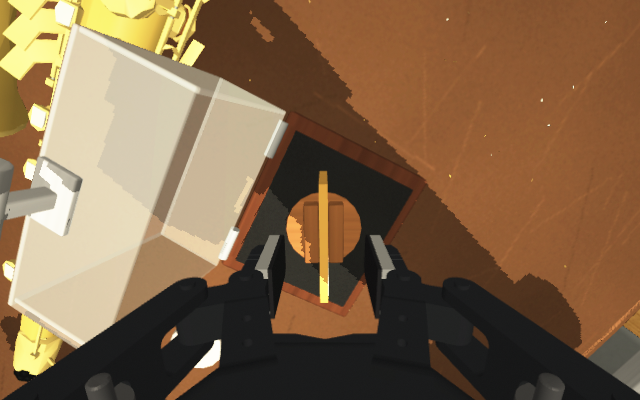

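>>> send_rows:
  steps: ".015 -.014 .1 0 0 0 40; 0 0 .15 0 0 0 40; 0 0 .15 0 0 0 40; 0 0 .09 0 0 0 40; 0 0 .02 0 0 0 40; 0 0 0 0 0 0 40"

```text
time_s: 11.98
position: [0.596, -0.0625, 0.1225]
orientation: [-3.141, -0.001, -0.972]
ft_force: [-0.2, 0.2, 0.0]
grip_width: 0.0401
```

Run:
```python
from h import *
plan([.5946,-.062,.118],down(-.972))
cv2.imwrite('pics/w7.png',ctrl.grab_frame('wrist')[:,:,::-1])
```

```text
t 11.975 p [ 0.596  -0.0625  0.1225] rpy [-3.141e+00 -1.000e-03 -9.720e-01] q [-0.229  0.17   1.807 -0.     1.164  2.314] F [-0.2  0.2  0. ] w 0.0401
shift frac [-0.0079  0.0056  0.0303] turn frac [-0.0001 -0.0001 -0.    ] mm [-1.2  0.8  4.5] deg [-0.03 -0.03 -0.01]
```

View pics/w7.png

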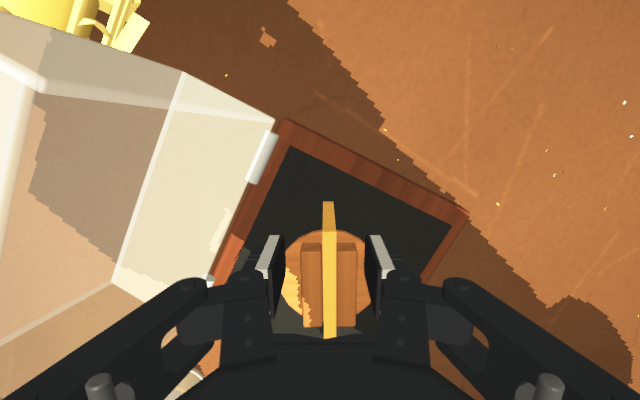

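>>> send_rows:
  steps: "-.006 .008 .03 0 0 0 40; 0 0 0 0 0 0 20; 0 0 0 0 0 0 10; 0 0 0 0 0 0 0; 0 0 0 0 0 0 0; 0 0 0 0 0 0 0; 0 0 0 0 0 0 0"

```text
time_s: 12.9
position: [0.5942, -0.0624, 0.1179]
orientation: [-3.141, -0.0, -0.972]
ft_force: [-1.2, -1.0, 2.6]
grip_width: 0.0048
```

Run:
```python
from h import *
plan([.5946,-.062,.118],down(-.972))
cv2.imwrite('pics/w8.png',ctrl.grab_frame('wrist')[:,:,::-1])
```

```text
t 12.9 p [ 0.5942 -0.0624  0.1179] rpy [-3.141 -0.    -0.972] q [-0.229  0.172  1.813 -0.     1.156  2.314] F [-1.2 -1.   2.6] w 0.0048
shift frac [-0.001  -0.0038 -0.0007] turn frac [-0.     -0.0001 -0.    ] mm [-0.2 -0.6 -0.1] deg [-0.01 -0.02 -0.02]
```

View pics/w8.png

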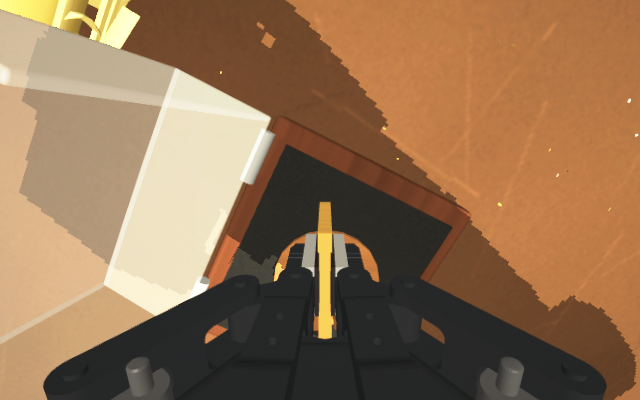

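>>> send_rows:
  steps: "0 0 -.03 0 0 0 0; 0 0 -.06 0 0 0 0; 0 0 -.08 0 0 0 0; 0 0 -.1 0 0 0 0; 0 0 -.15 0 0 0 0; 0 0 -.2 0 0 0 0; 0 0 -.2 0 0 0 0; 0 0 -.13 0 0 0 0; 0 0 0 0 0 0 0"

```text
time_s: 14.08
position: [0.595, -0.0625, 0.2627]
orientation: [-3.139, -0.003, -0.972]
ft_force: [-0.1, -0.2, -0.1]
grip_width: 0.0051
```

Run:
```python
from h import *
plan([.40,.2,.30],down(-.972))
cv2.imwrite('pics/w9.png',ctrl.grab_frame('wrist')[:,:,::-1])
cv2.imwrite('pics/s9.png',ctrl.grab_frame('scene')[100:350,200:520,::-1].repeat(2,0).repeat(2,1))
```

```text
t 14.075 p [ 0.595  -0.0625  0.2627] rpy [-3.139e+00 -3.000e-03 -9.720e-01] q [-0.229  0.016  1.72   0.     1.401  2.314] F [-0.1 -0.2 -0.1] w 0.0051
shift frac [-2.1775  0.0871 -0.256 ] turn frac [-0.0005 -0.0005 -0.0001] mm [-326.6   13.1  -38.4] deg [-0.17 -0.19 -0.02]
```

View pics/w9.png

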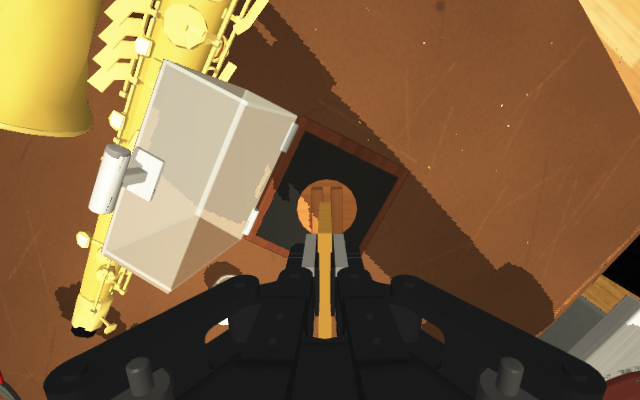

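View pics/s9.png

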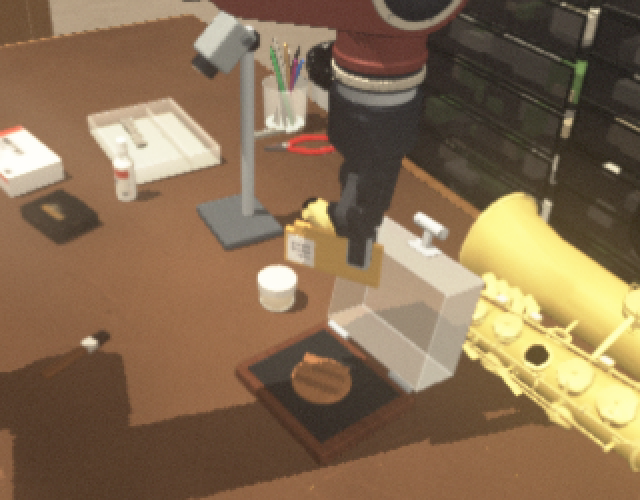

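>>> send_rows:
  steps: "-.2 .01 -.03 0 0 0 0; -.27 .01 -.03 0 0 0 0; -.27 .01 -.03 0 0 0 0; -.27 .01 -.03 0 0 0 0; -.27 .01 -.03 0 0 0 0; -.27 .01 -.03 0 0 0 0; -.27 .01 -.03 0 0 0 0; -.2 .01 -.03 0 0 0 0; -.15 .01 -.01 0 0 0 0; 0 0 0 0 0 0 0"

```text
time_s: 15.42
position: [0.3984, 0.1996, 0.296]
orientation: [3.139, 0.001, -0.97]
ft_force: [-0.2, 0.0, -0.8]
grip_width: 0.0048
```

>>> send_rows:
  steps: "0 0 0 0 0 -.028 0; 0 0 0 0 0 -.028 0; 0 0 0 0 0 -.028 0; 0 0 0 0 0 -.028 0; 0 0 0 0 0 -.028 0; 0 0 0 0 0 -.028 0; 0 0 0 0 0 -.028 0; 0 0 0 0 0 -.028 0; 0 0 0 0 0 -.028 0; 0 0 0 0 0 -.028 0; 0 0 0 0 0 -.028 0; 0 0 0 0 0 -.028 0"

```text
time_s: 16.92
position: [0.3997, 0.1981, 0.2962]
orientation: [-3.14, 0.002, 1.144]
ft_force: [0.2, -0.8, -0.3]
grip_width: 0.0046
```

Run:
```python
from h import *
psi=-.03
R=Ro.from_matrix(Ro.from_euler('z',psi).as_matrix()@np.array([[0,.7071,.7071],[1,0,0],[0,.7071,-.7071]]))
P=np.array([.52,.298,.165])-R.apply([-.058,.003,.074]); print(P)
plan(P,R)
plan([.42,.30,.30],down(1.541))
```

```text
[0.46731702 0.35760707 0.21520458]
t 16.925 p [0.3997 0.1981 0.2962] rpy [-3.140e+00  2.000e-03  1.144e+00] q [ 0.293 -0.393  2.018 -0.     1.519  0.721] F [ 0.2 -0.8 -0.3] w 0.0046
shift frac [ 1.1553 -0.0296  0.5377] turn frac [-0.1236  0.0251 -0.0598] mm [173.3  -4.4  80.7] deg [-44.5    9.02 -21.54]
t 16.925 p [0.3997 0.1981 0.2962] rpy [-3.140e+00  2.000e-03  1.144e+00] q [ 0.293 -0.393  2.018 -0.     1.519  0.721] F [ 0.2 -0.8 -0.3] w 0.0046
shift frac [ 0.674  -0.1584 -0.0265] turn frac [-0.0003  0.0002 -0.0633] mm [101.1 -23.8  -4. ] deg [ -0.11   0.09 -22.77]
```

>>> send_rows:
  steps: ".24 -.11 0 0 0 0 0; .24 -.11 0 0 0 0 0; .24 -.11 0 0 0 0 0; .24 -.105 0 0 0 0 0; 0 0 0 0 0 -.0213 0; 0 0 0 0 0 -.021 0; 0 0 0 0 0 -.021 0; 0 0 0 -.025 0 0 0; 0 0 0 -.025 0 0 0; 0 0 0 -.025 0 0 0; 0 0 0 -.025 0 0 0; 0 0 0 -.024 0 0 0"

```text
time_s: 18.42
position: [0.4008, 0.3563, 0.2964]
orientation: [2.359, 0.002, 1.536]
ft_force: [0.2, -0.7, -0.1]
grip_width: 0.005
```

Run:
```python
from h import *
psi=-.03
R=Ro.from_matrix(Ro.from_euler('z',psi).as_matrix()@np.array([[0,.7071,.7071],[1,0,0],[0,.7071,-.7071]]))
P=np.array([.52,.298,.165])-R.apply([-.058,.003,.074])
plan(P,R)
cv2.imwrite('pics/s10.png',ctrl.grab_frame('scene')[:300,200:520,::-1].repeat(2,0).repeat(2,1))
```

```text
t 18.425 p [0.4008 0.3563 0.2964] rpy [2.359e+00 2.000e-03 1.536e+00] q [ 0.788 -0.359  2.094 -0.695  0.942  1.108] F [ 0.2 -0.7 -0.1] w 0.005
shift frac [ 0.0248 -0.0679  0.6959] turn frac [-0.0004  0.0007 -0.0004] mm [  3.7 -10.2 104.4] deg [-0.16  0.25 -0.13]
```

View pics/s10.png

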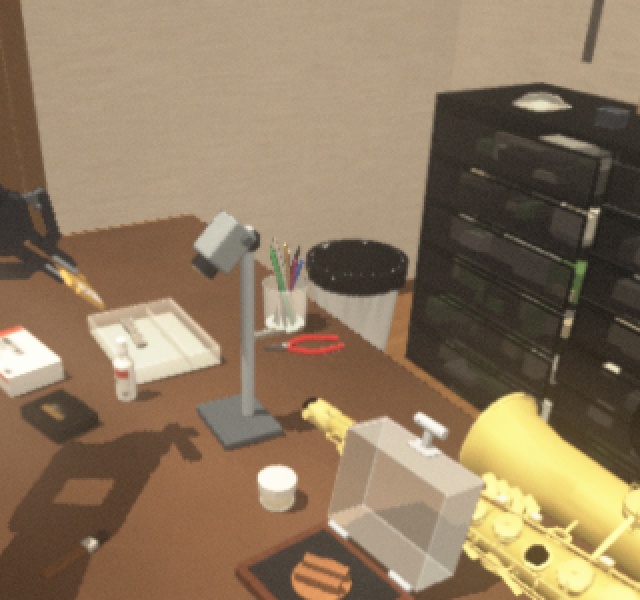

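Now advance along the tool axis.

>>> send_rows:
  steps: ".005 -.014 .14 0 0 0 0; .005 -.014 .15 0 0 0 0; .005 -.013 .15 0 0 0 0; .005 -.013 .15 0 0 0 0; .005 -.013 .11 0 0 0 0; 0 0 0 0 0 0 0; 0 0 0 0 0 0 0; 0 0 0 0 0 0 0"

```text
time_s: 19.48
position: [0.4673, 0.3589, 0.2169]
orientation: [2.361, -0.001, 1.537]
ft_force: [-0.6, -0.1, -0.3]
grip_width: 0.0051
```

Run:
```python
from h import *
psi=-.03
R=Ro.from_matrix(Ro.from_euler('z',psi).as_matrix()@np.array([[0,.7071,.7071],[1,0,0],[0,.7071,-.7071]]))
P=np.array([.52,.298,.165])-R.apply([-.058,.003,.074])
plan(P,R)
S=ctrl.get_calibration('scene');T=ctrl.get_calibration('top')
s=ctrl.sense(); L=Ro.from_euler('xyz',s['orientation']).apply([-.058,.003,.074])+s['position']
print('label pred',L,proj(S,L),proj(T,L))
cv2.imwrite('pics/s11.png',cv2.resize(ctrl.grab_frame('scene')[80:230,200:350,::-1],None,fx=4,fy=4,interpolation=cv2.INTER_CUBIC))
cv2.imwrite('pics/t11.png',cv2.resize(ctrl.grab_frame('top')[100:260,140:300,::-1],None,fx=3.7,fy=3.7,interpolation=cv2.INTER_CUBIC))
```

```text
t 19.475 p [0.4673 0.3589 0.2169] rpy [ 2.361e+00 -1.000e-03  1.537e+00] q [ 0.693 -0.146  2.061 -0.76   0.745  1.174] F [-0.6 -0.1 -0.3] w 0.0051
shift frac [-0.0086 -0.0077  0.0083] turn frac [-0.0008  0.0003 -0.0005] mm [-1.3 -1.2  1.2] deg [-0.3   0.11 -0.2 ]
label pred [0.51950562 0.29915527 0.16636427] [[272.27526947 168.84809102]] [[235.68428371 220.56426635]]
```

View pics/s11.png

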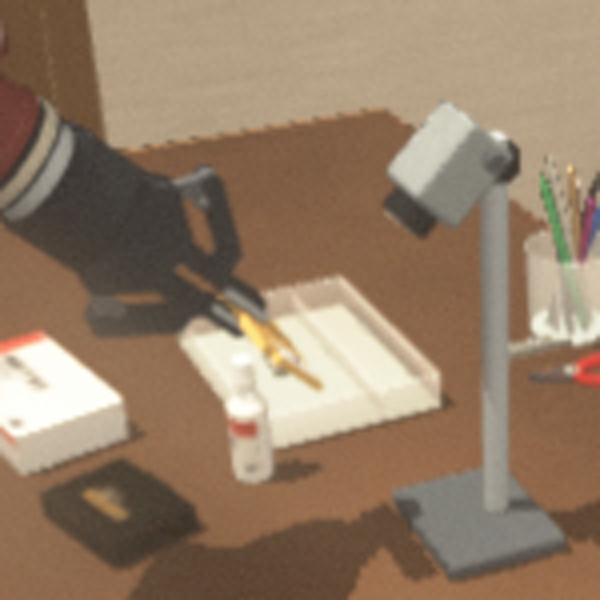

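View pics/t11.png

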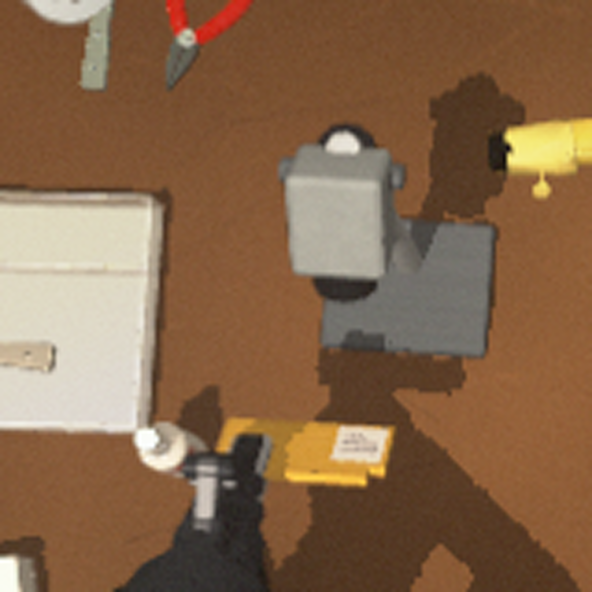

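Run:
```python
from h import *
s=ctrl.sense(); print(s['joint_vel'].round(3),s['grip_width'],s['time_s'])
print(ctrl.close_job())
```

```text
[ 0.     0.001  0.003 -0.002  0.002  0.004] 0.004877036888548598 19.575
the job is handed in; nothing more can be done
None
```

The job is handed in at about 19.6 s of the 54 s. The cover is open and the slide is still held at the camera's focus. `close_job` reports no verdict, so what follows is my own last checks.

- **Cover:** I pinched the handle by its ends, swung it open and let go. The handle then appeared within a pixel of where it should be at 1.75 rad. The cover still looked fully open in the last scene view that included it, about 1 s before handing in.
- **Slide:** I gripped it about 28 mm into its clear half (slide x ≈ -28 mm) and lifted it straight out of the slot.
- **Pose:** From the measured arm pose, the label is about 2 mm from my estimate of the focus. It faces up into the lens at about 45°, with the notched end to the robot's right.
- **Cross-check:** In the top view the label was about 2 px from its predicted position. That focus estimate also agrees with the lens position I measured.
- **Stillness and surroundings:** The arm was still and the opening steady at 4.9 mm. The glue bottle and wax pot looked unmoved in the last pictures showing each, but I did not re-measure their positions.

No check failed or disagreed beyond a few millimetres.

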